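# Set the centrifuge's cooling-water valve two turns open

### The job

Take hold of the upright crank handle on the cooling-water valve's handwheel and wind it clockwise (seen from above) until the valve is shut hard against its stop, then back it off anticlockwise exactly two full turns. Finish while still gripping the handle at that setting and holding it still, so that the lock nut can be tightened; do not let go at the end. Leave the tube rack, dish, bottle and spanner where they are.

Things in the scene. Friction and masses are not known exactly. Their poses are not given: they have to be found in the camera images.
- valve: brass and steel globe valve standing fixed on the bench, on a steel base plate 210 x 100 x 8 mm; a 27 mm pipe runs along the valve's own x axis (axis 45 mm up, legs down into the bench at both ends), and a round gauge (50 mm across, white face up, top 92 mm above the bench, 78 mm from the stem) stands on its +x leg only. Origin at the centre of the base plate's underside, z up, on the stem's axis. The stem is upright. Yaw and place vary
- wheel_hub (a point): centre of the dark steel handwheel on the stem's axis, 134 mm above the bench, at the mid-height of the rim. Rim 110 mm across between centre lines, of 12 mm round bar, three spokes, hub 28 mm across; stem end 15 mm above this point. The wheel does not rise as it turns
- handle: upright black crank handle on the wheel's rim, a round barrel 22 mm in diameter and 50 mm tall; origin at its centre, half-way up, 55 mm from the wheel's axis and 169 mm above the bench; its foot is 4 mm above the rim's top. It spins freely on its own pin, so it can be gripped from above and carried round a circle without turning the gripper
- wheel (a joint): angle of the handwheel in rad: 0 at the shut stop, growing anticlockwise seen from above as the valve opens, 6.283 per turn. At 0 the handle is straight over the gauge, on the valve's +x axis, so the handle's direction from the axis is the valve's yaw plus this value. At the start the valve is between about 0.3 and 1 turn open. About 3.3 N at the handle turns it (0.18 N m of friction); it stays where it is left; the stop is rigid; it opens to 3.2 turns at most
- rack: bystander: white tube rack 90 x 200 mm, 107 mm high with its blue-capped tubes; origin at the centre of its underside
- dish: bystander: shallow black dish 124 mm across, 24 mm high; origin under its centre
- flask: bystander: amber bottle 68 mm across, 140 mm tall, blue cap; origin under its centre
- spanner: bystander: steel spanner 170 mm long, lying flat; origin about its middle
Not all that is in view belongs to the job. What is shaped like the valve but blue or turquoise is not meant.

How it is judged:
By the outcome, as a careful person would: the job done as asked, in the order asked, and still so for the second after the job is handed in, while the arm keeps its last pose, push and grip.
It also fails if it takes over 72 s, if anything falls off the work surface, if the arm or the gripper's body presses on something with over 40 N, if the wrist force passes 120 N, or if a joint passes its speed limit or range.

### The arm

A 6-joint arm with a two-finger parallel gripper is mounted at the origin on the work surface. World frame = base frame: x ahead of the robot, y to its left, z up, the work surface at z = 0. Lengths are in mm, angles in rad, forces in N, time in s.
With the tool pointing down it reaches from about 275 to 750 mm from the base axis. Payload 10.2 kg.
Tool frame: the origin (TCP) lies midway between the tips of the shut fingers; the grasp point (between the pads) lies 19 mm behind it; z points along the fingers, y is the line along which they close (so a half turn about z gives the same grasp; the last joint's range is limited). The gripper opens to 85 mm and grips with 20 to 120 N. Pads are 22 mm wide; open, the fingers measure 114 mm over their backs; the gripper's body (76 mm by 85 mm) begins 54 mm behind the grasp point. The pads swing forward as they close: fully open they stand 13 mm farther back than shut.
Start: joints at [-1.479, 0.313, 1.498, -0, 1.331, -0.223], TCP at [162.541, -499.211, 231.294] pointing down, gripper open.
Joint ranges: [-2.94, 2.94], [-0.97, 2.17], [0.19, 2.56], [-1.23, 4.37], [0.02, 3.11], [-2.88, 2.88]. Speed limits (rad/s): [2.39, 2.39, 3.01, 3.14, 3.14, 3.14].

### API

Orientations are given as a unit quaternion [w, x, y, z].
In Python, from rig import ctrl gives the robot as it stands.
- The arm moves only by the tool send_rows, never from a script. Its argument "targets" is a list of rows, each an object with "offset": the shift along the world's x, y, z in cm, a list of three; "spin": the turn about the world's z in rad. A call has 1 to 8 rows; each row is the pose to reach, as a shift and turn from the pose commanded when the call began; what a row does not reach only later rows make up. A row lasts 1/12 s, in which the tool goes at most 41.7 mm and 7.16 degrees, less where a joint would pass 70% of its speed; a pose out of reach is approached as far as the arm can. A call with a gripper value outside its range is refused whole. "grip" is the opening, from 0 (shut) to 1 (fully open), set as the call begins (left out, the last holds). The fingers move at their own pace and stop on an object; "squeeze" is the grip in N (left out, the last holds). Time passes only in rows, so rows that repeat a pose let the fingers close. It gives the time, the measured TCP pose, the force, the opening and the grip force at its end, in the units of the state.
- ctrl.sense(): the state, without advancing time (a new reading comes with each control period).
- ctrl.capture(name): name is "scene" or "top"; returns (picture, depth): 420x560x3 uint8, red, green, blue; 420x560 float32, mm along the optical axis (not along the pixel's ray), 0 where there is no reading.
- ctrl.calibration(name): a dict with "fx", "fy", "cx", "cy" (pixels), "view" (4x4, takes a point from world to camera coordinates). Camera axes: x right, y down, z forward; pixel columns grow to the right and rows downward; lengths in mm; the calibration is good to about 2 mm. A picture is of the moment at which its call begins. calibration takes no time and is no camera call.
- ctrl.finish_job(): hands the job in; it is judged then, once.
Trained networks look in the newest picture that a camera, given by its name, has taken for a name from the list of things; names that differ only in an ending like _2 or _b are one class to them, and where a whole thing is asked for, a point or a joint stands for the part that bears it (a point fixed in the world has none). Each returns a list of dicts, best first, with "conf" (0 to 1); they miss things now and then, are a little off and sometimes report something else, mostly with a low value. They report only what shows in the picture. A call takes as long as a camera call. They do not tell look-alikes from the thing itself.
- ctrl.search_frame(camera, query): "box" ([left, top, right, bottom] in pixels, round what is visible of it).
- ctrl.place_of(camera, query): "uv" ([column, row] in pixels: a listed point, or the origin of a listed thing).
The state is a dict: "time_s": time; "joints": joint angles; "dq": joint speeds; "tau": joint torques, N m; "eef_pos": TCP position; "ee_rot": TCP orientation; "force": force on the tool from outside, world axes, zero at the start; "wrist_torque": the same for the moment, N m; "grip_width": opening from 0.0 (shut) to 1.0 (fully open); "grip_force": force on a finger pad.
Only numpy, scipy, OpenCV 4.12 (cv2) and the standard library are available. Lean on these libraries where they do the work, as an engineer would, in place of code of your own. Each camera call takes 0.05 s, during which the arm holds its last target. There are 200 camera calls.

## Working session

There is one attempt and no reset: what is moved stays moved. The work goes in short steps, Python scripts to look and compute and a tool call to move; the robot and the scene stay as the last step left them, time stands still between calls to the robot, and variables do not carry over. Pictures are saved under pics/ and viewed, at most 10 in all, crops included, and the job is handed in when it is done.

Besides the shell and the picture viewer there is one more tool, called after ">>>" as a command line: name --argument value ..., lists and objects as JSON in quotes. send_rows: Moves the arm, as the interface text tells. Its arguments: {"type":"object","properties":{"targets":{"type":"array"},"grip":{"type":"number"},"squeeze":{"type":"number"}},"required":["targets"]}

```bash
mkdir -p pics; cat > h.py <<'E'
import numpy as np, cv2
from rig import ctrl
def ray(cam,uv):
    c=ctrl.calibration(cam);V=np.array(c["view"]);R=V[:3,:3];t=V[:3,3]
    d=np.array([(uv[0]-c["cx"])/c["fx"],(uv[1]-c["cy"])/c["fy"],1.])
    return -R.T@t, R.T@d
def atz(cam,uv,z):
    o,d=ray(cam,uv); return o+d*(z-o[2])/d[2]
def save(p,n): cv2.imwrite("pics/"+n,cv2.cvtColor(p,cv2.COLOR_RGB2BGR))
E
python3 - <<'E'
from h import *
for c in("scene","top"):
    p,d=ctrl.capture(c); save(p,c+"0.png"); np.savez(f"{c}0.npz",p=p,d=d)
    for q,z in(("valve",0),("wheel_hub",134),("handle",169),("rack",0),("flask",0)):
        for r in ctrl.place_of(c,q)[:3]: print(c,q,round(r["conf"],2),np.round(r["uv"]),np.round(atz(c,r["uv"],z)))
E
```

```text
scene valve 0.9 [252. 168.] [ 297. -208.    0.]
scene valve 0.74 [280. 228.] [487.   5.   0.]
scene valve 0.67 [380. 219.] [305. 249.   0.]
scene wheel_hub 0.93 [384. 188.] [312. 243. 134.]
scene wheel_hub 0.63 [282. 199.] [496.  12. 134.]
scene handle 0.63 [302. 184.] [447.  47. 169.]
scene handle 0.56 [256. 138.] [ 335. -168.  169.]
scene handle 0.56 [391. 190.] [349. 270. 169.]
scene rack 0.88 [273. 318.] [769. 138.   0.]
scene flask 0.63 [152. 203.] [ 594. -394.    0.]
top valve 0.95 [270. 226.] [481.   7.   0.]
top valve 0.84 [196. 280.] [308. 243.   0.]
top valve 0.73 [339. 288.] [ 286. -212.    0.]
top wheel_hub 0.91 [343. 290.] [ 296. -204.  134.]
top wheel_hub 0.59 [188. 286.] [305. 240. 134.]
top wheel_hub 0.57 [268. 223.] [486.  13. 134.]
top handle 0.61 [180. 264.] [371. 257. 169.]
top handle 0.6 [334. 272.] [ 348. -176.  169.]
top handle 0.49 [257. 236.] [449.  41. 169.]
top rack 0.66 [229. 139.] [763. 140.   0.]
top flask 0.62 [398. 190.] [ 598. -404.    0.]
```

View pics/scene0.png

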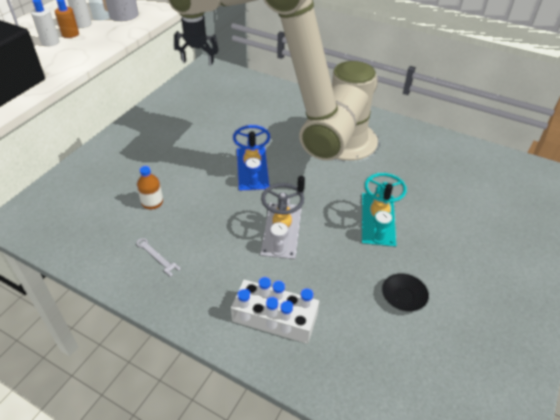

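View pics/top0.png

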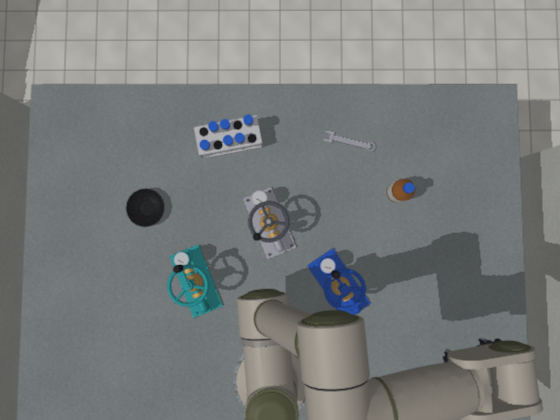

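Three valve-shaped things appear in the scene view: blue (252,155), steel with a dark wheel (282,215) and turquoise (384,205). The steel one fits because its base is steel-grey and its wheel is dark. I'll confirm it in an enlarged crop and measure it.

```bash
python3 - <<'E'
from h import *
T=np.load("top0.npz");S=np.load("scene0.npz")
a=cv2.resize(T["p"][175:270,220:330],(660,570),interpolation=cv2.INTER_CUBIC)
save(a,"crop_top.png")
d=T["d"];c=ctrl.calibration("top")
v,u=np.mgrid[175:270,220:330]; z=d[175:270,220:330]
V=np.array(c["view"]);P=np.stack([(u-c["cx"])/c["fx"]*z,(v-c["cy"])/c["fy"]*z,z],-1).reshape(-1,3)
W=(P-V[:3,3])@V[:3,:3]; W=W[P[:,2]>0]
rim=W[(W[:,2]>125)&(W[:,2]<155)];hd=W[(W[:,2]>180)&(W[:,2]<215)];pl=W[(W[:,2]>84)&(W[:,2]<100)]
A=np.c_[2*rim[:,:2],np.ones(len(rim))]
print(len(rim),len(hd),len(pl)); print("rim box",rim.min(0),rim.max(0)); 
print("handle",hd.mean(0) if len(hd) else 0, hd.min(0),hd.max(0)); print("z90",np.median(pl,0))
for uv,z in(((260,197),92),):print(atz("top",uv,z))
for uv,z in(((279,230),92),((301,178),194),((301,184),169)):print(atz("scene",uv,z))
print(c["view"],c["fx"])
E
```

```text
631 48 294
rim box [431.69303652 -50.02848605 130.18903087] [550.94318397  66.48389256 152.47796344]
handle [447.26331133  41.4274702  193.01938177] [437.95137288  31.95233929 185.42501223] [457.36029856  51.69195405 199.06509454]
z90 [554.08166177  24.38518636  92.7149943 ]
[566.18270093  36.2781586   92.        ]
[568.04629968  43.64424452  92.        ]
[452.26641237  46.64459987 194.        ]
[449.215988    46.34031303 169.        ]
[[ 1.90891917e-03 -9.99964567e-01 -8.19876807e-03 -3.31575993e+00]
 [-9.97104263e-01 -1.28003647e-03 -7.60358533e-02  5.59105603e+02]
 [ 7.60226645e-02  8.32017289e-03 -9.97071376e-01  1.39201022e+03]
 [ 0.00000000e+00  0.00000000e+00  0.00000000e+00  1.00000000e+00]] 445.24137502443017
```

View pics/crop_top.png

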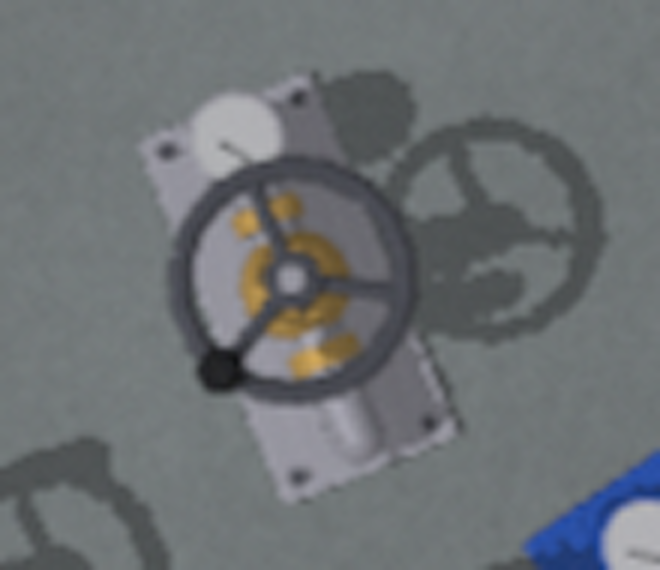

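The crop confirms the steel valve: gauge at crop (237,137), hub (292,280) and handle (220,370). So the hub is near (491,8), the yaw is about 0.38 rad and the handle is at (447,41). Next I work out the approach.

```bash
python3 - <<'E'
from h import *
from scipy.spatial.transform import Rotation as R
s=ctrl.sense();q=s["ee_rot"];M=R.from_quat([q[1],q[2],q[3],q[0]]).as_matrix()
print(s["time_s"],s["eef_pos"],M.round(3),"ytool yaw",np.arctan2(M[1,1],M[0,1]))
print("hub",atz("top",(268.7,221.7),149),"gauge",atz("top",(259.5,197.8),92))
g=atz("top",(259.5,197.8),92)[:2]-[491,8]; print("yaw",np.arctan2(g[1],g[0]),np.hypot(*g))
p=np.array([447.3,41.4,235])-s["eef_pos"];print("delta cm",p/10)
E
```

```text
0.6 [ 162.52681886 -499.21269515  231.28260688] [[ 0.951  0.31  -0.   ]
 [ 0.31  -0.951  0.   ]
 [-0.    -0.    -1.   ]] ytool yaw -1.2559919941443434
hub [490.02799528   8.80145946 149.        ] gauge [563.75827962  37.7772406   92.        ]
yaw 0.38846576155110746 78.61584643497983
delta cm [28.47731811 54.06126951  0.37173931]
```

>>> send_rows --targets '[{"offset":[1.5,2.8,0.4],"spin":0.07},{"offset":[3.2,6.1,0.4],"spin":0.07},{"offset":[5.0,9.5,0.4],"spin":0.07},{"offset":[6.8,12.9,0.4],"spin":0.07},{"offset":[8.6,16.3,0.4],"spin":0.07},{"offset":[10.4,19.7,0.4],"spin":0.07},{"offset":[12.2,23.1,0.4],"spin":0.07},{"offset":[14.0,26.6,0.4],"spin":0.07}]' --grip 1.0

```text
time_s: 1.27
eef_pos: [302.9, -231.6, 235.5]
ee_rot: [0.0, 0.982, 0.191, 0.0]
force: [1.6, -0.6, 1.1]
grip_width: 0.998
grip_force: 0.0
```

>>> send_rows --targets '[{"offset":[1.8,3.4,0],"spin":0},{"offset":[3.6,6.8,0],"spin":0},{"offset":[5.4,10.3,0],"spin":0},{"offset":[7.2,13.7,0],"spin":0},{"offset":[9.0,17.1,0],"spin":0},{"offset":[10.8,20.6,0],"spin":0},{"offset":[12.8,24.4,0],"spin":0},{"offset":[14.5,27.5,0],"spin":0}]'

```text
time_s: 1.93
eef_pos: [448.1, 44.3, 235.5]
ee_rot: [0.0, 0.981, 0.192, 0.0]
force: [0.7, -2.2, 0.2]
grip_width: 1.0
grip_force: 0.0
```

```bash
python3 - <<'E'
from h import *
p,d=ctrl.capture("scene"); save(cv2.resize(p[110:260,200:400],(800,600),interpolation=cv2.INTER_CUBIC),"s1.png")
s=ctrl.sense();print(s["time_s"],s["eef_pos"],s["force"])
c=ctrl.calibration("scene");V=np.array(c["view"])
for X in((447.3,41.4,194),(447.3,41.4,144),(*s["eef_pos"],)):
    x=V[:3,:3]@X+V[:3,3];u=np.array([c["fx"]*x[0]/x[2]+c["cx"],c["fy"]*x[1]/x[2]+c["cy"]]);print(u,(u-[200,110])*4)
E
```

```text
1.9833 [449.82849555  48.27235325 235.37747811] [-2.83310862  3.23529825 -1.68272831]
[300.12476561 176.29850343] [400.49906244 265.19401373]
[299.34658121 189.51090452] [397.38632483 318.04361808]
[302.6544139  166.21757731] [410.61765562 224.87030923]
```

View pics/s1.png

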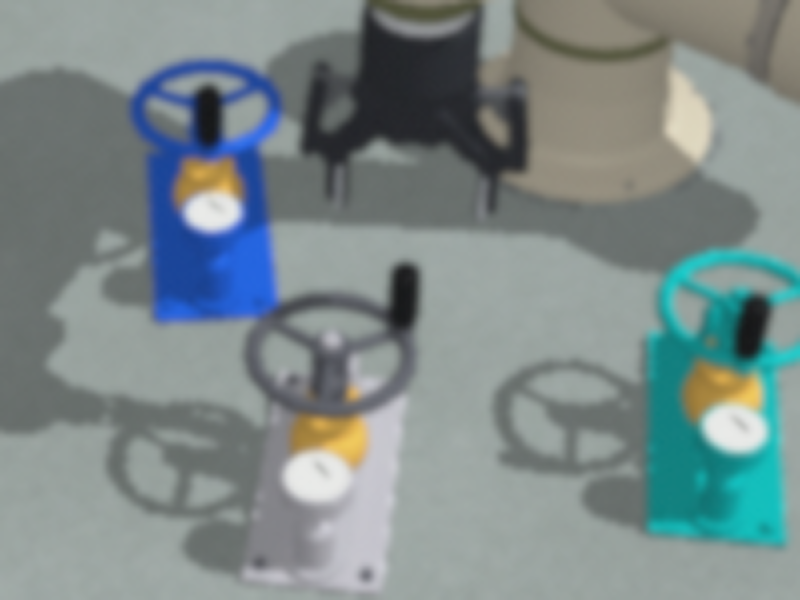

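The fingers sit at crop (335,200) and (490,205), with the handle ahead at (403,295), which agrees with the estimate. Descending.

>>> send_rows --targets '[{"offset":[0,0,0],"spin":0},{"offset":[0,0,0],"spin":0},{"offset":[0,0,-2],"spin":0},{"offset":[0,0,-4],"spin":0},{"offset":[0,0,-6],"spin":0},{"offset":[0,0,-7.5],"spin":0},{"offset":[0,0,-8.2],"spin":0},{"offset":[0,0,-8.2],"spin":0}]'

```text
time_s: 2.65
eef_pos: [446.7, 40.8, 152.4]
ee_rot: [-0.0, 0.982, 0.19, -0.001]
force: [-0.2, 0.2, 1.4]
grip_width: 1.002
grip_force: 0.0
```

>>> send_rows --targets '[{"offset":[0,0,0],"spin":0},{"offset":[0,0,0],"spin":0},{"offset":[0,0,0],"spin":0},{"offset":[0,0,0],"spin":0},{"offset":[0,0,0],"spin":0},{"offset":[0,0,0],"spin":0},{"offset":[0,0,0],"spin":0},{"offset":[0,0,0],"spin":0}]' --grip 0.0 --squeeze 60

```text
time_s: 3.32
eef_pos: [447.2, 42.2, 153.9]
ee_rot: [-0.0, 0.982, 0.191, -0.0]
force: [-4.1, 1.9, 7.1]
grip_width: 0.237
grip_force: 58.4
```

Gripped. Working out the circle offsets.

```bash
cat >> h.py <<'E'
def circ(p0,hub,angs):
    "offsets (cm) from p0 after turning by angs (deg, + anticlockwise) about hub"
    v=np.array(p0[:2])-hub
    for a in angs:
        t=np.radians(a);w=np.array([[np.cos(t),-np.sin(t)],[np.sin(t),np.cos(t)]])@v-v
        print(f"[{w[0]/10:.2f}, {w[1]/10:.2f}, 0]",end=" ")
    print()
E
python3 - <<'E'
from h import *
hub=np.array([490.8,8.4]);p=hub+55*np.array([np.cos(np.radians(142.5)),np.sin(np.radians(142.5))])
circ(p,hub,[-4,-14,-26,-39,-52,-65,-77,-85])
circ(hub+55*np.array([np.cos(np.radians(57.5)),np.sin(np.radians(57.5))]),hub,[-6,-12,-17,-22,-26,-30,-33,-33])
E
```

```text
[0.24, 0.30, 0] [0.94, 0.96, 0] [1.91, 1.57, 0] [3.08, 2.00, 0] [4.32, 2.15, 0] [5.55, 2.02, 0] [6.64, 1.66, 0] [7.32, 1.29, 0] 
[0.47, -0.33, 0] [0.90, -0.72, 0] [1.23, -1.07, 0] [1.52, -1.44, 0] [1.73, -1.76, 0] [1.92, -2.10, 0] [2.05, -2.36, 0] [2.05, -2.36, 0]
```

>>> send_rows --targets '[{"offset":[0.24,0.3,0],"spin":0},{"offset":[0.94,0.96,0],"spin":0},{"offset":[1.91,1.57,0],"spin":0},{"offset":[3.08,2.0,0],"spin":0},{"offset":[4.32,2.15,0],"spin":0},{"offset":[5.55,2.02,0],"spin":0},{"offset":[6.64,1.66,0],"spin":0},{"offset":[7.32,1.29,0],"spin":0}]'

```text
time_s: 3.98
eef_pos: [522.1, 56.7, 154.0]
ee_rot: [-0.002, 0.981, 0.192, 0.002]
force: [2.0, 11.0, 3.0]
grip_width: 0.237
grip_force: 58.8
```

>>> send_rows --targets '[{"offset":[0.47,-0.33,0],"spin":0},{"offset":[0.9,-0.72,0],"spin":0},{"offset":[1.23,-1.07,0],"spin":0},{"offset":[1.52,-1.44,0],"spin":0},{"offset":[1.73,-1.76,0],"spin":0},{"offset":[1.92,-2.1,0],"spin":0},{"offset":[1.92,-2.1,0],"spin":0},{"offset":[1.92,-2.1,0],"spin":0}]'

```text
time_s: 4.65
eef_pos: [541.8, 34.3, 154.1]
ee_rot: [-0.0, 0.982, 0.191, 0.003]
force: [9.1, 4.7, -2.3]
grip_width: 0.239
grip_force: 58.6
```

>>> send_rows --targets '[{"offset":[0.17,-0.07,0],"spin":0},{"offset":[0.24,-0.2,0],"spin":0},{"offset":[0.3,-0.34,0],"spin":0},{"offset":[0.36,-0.48,0],"spin":0},{"offset":[0.36,-0.48,0],"spin":0},{"offset":[0.36,-0.48,0],"spin":0}]'

```text
time_s: 5.15
eef_pos: [543.2, 31.3, 153.9]
ee_rot: [-0.002, 0.981, 0.191, 0.0]
force: [-2.3, 15.8, 8.5]
grip_width: 0.24
grip_force: 60.2
```

>>> send_rows --targets '[{"offset":[0.06,-0.14,0],"spin":0},{"offset":[0.12,-0.28,0],"spin":0},{"offset":[0.12,-0.28,0],"spin":0},{"offset":[0.12,-0.28,0],"spin":0},{"offset":[0.12,-0.28,0],"spin":0}]'

```text
time_s: 5.57
eef_pos: [543.2, 31.1, 153.9]
ee_rot: [-0.005, 0.981, 0.192, -0.001]
force: [-8.0, 28.2, 12.8]
grip_width: 0.238
grip_force: 61.3
```

```bash
python3 - <<'E'
from h import *
s=ctrl.sense();print(s["time_s"],s["eef_pos"],s["force"])
p,d=ctrl.capture("top");np.savez("top1.npz",p=p,d=d);save(cv2.resize(p[175:270,220:330],(660,570),interpolation=cv2.INTER_CUBIC),"t1.png")
s=ctrl.sense();print(s["time_s"],s["eef_pos"],s["force"])
E
```

```text
5.5667 [543.18903532  31.11841031 153.8557308 ] [-8.01722896 28.20889771 12.76329576]
5.6167 [543.20652107  31.11493304 153.83506575] [-8.36576006 29.23682563 11.66457007]
```

The stop is confirmed: the force rose from 15 to 29 N with 0.2 mm of movement. All measured points fit a circle of 55 mm radius about (492.2, 10.5), which puts the stop at 22.0°. Now I back off by 720°.

```bash
python3 - <<'E'
from h import *
hub=np.array([492.2,10.5]);P=lambda a:hub+55*np.array([np.cos(np.radians(a+22)),np.sin(np.radians(a+22))])
c=np.array([544.74,26.09])
print([list(((P(a)-c)/10).round(2)) for a in(0,4,12,24,38,53,68,83)])
for a0 in(83,203,323): circ(P(a0),hub,np.arange(15,121,15))
circ(P(683),hub,[13,23,30,34,36,37,37,37])
E
```

```text
[[np.float64(-0.15), np.float64(0.5)], [np.float64(-0.31), np.float64(0.85)], [np.float64(-0.69), np.float64(1.52)], [np.float64(-1.43), np.float64(2.4)], [np.float64(-2.5), np.float64(3.2)], [np.float64(-3.83), np.float64(3.75)], [np.float64(-5.25), np.float64(3.94)], [np.float64(-6.68), np.float64(3.75)]]
[-1.33, -0.55, 0] [-2.47, -1.42, 0] [-3.34, -2.56, 0] [-3.89, -3.89, 0] [-4.08, -5.31, 0] [-3.89, -6.74, 0] [-3.34, -8.06, 0] [-2.47, -9.20, 0] 
[1.14, -0.87, 0] [2.47, -1.42, 0] [3.89, -1.61, 0] [5.31, -1.42, 0] [6.64, -0.87, 0] [7.78, -0.00, 0] [8.65, 1.14, 0] [9.20, 2.47, 0] 
[0.19, 1.42, 0] [0.00, 2.85, 0] [-0.55, 4.17, 0] [-1.42, 5.31, 0] [-2.56, 6.19, 0] [-3.89, 6.74, 0] [-5.31, 6.92, 0] [-6.74, 6.74, 0] 
[0.18, 1.23, 0] [0.13, 2.19, 0] [0.00, 2.85, 0] [-0.11, 3.21, 0] [-0.18, 3.39, 0] [-0.21, 3.48, 0] [-0.21, 3.48, 0] [-0.21, 3.48, 0]
```

>>> send_rows --targets '[{"offset":[-0.15,0.5,0],"spin":0},{"offset":[-0.31,0.85,0],"spin":0},{"offset":[-0.69,1.52,0],"spin":0},{"offset":[-1.43,2.4,0],"spin":0},{"offset":[-2.5,3.2,0],"spin":0},{"offset":[-3.83,3.75,0],"spin":0},{"offset":[-5.25,3.94,0],"spin":0},{"offset":[-6.68,3.75,0],"spin":0}]'

```text
time_s: 6.28
eef_pos: [478.3, 63.9, 153.9]
ee_rot: [0.001, 0.981, 0.191, 0.002]
force: [5.9, -7.5, 3.8]
grip_width: 0.239
grip_force: 60.0
```

>>> send_rows --targets '[{"offset":[-1.33,-0.55,0],"spin":0},{"offset":[-2.47,-1.42,0],"spin":0},{"offset":[-3.34,-2.56,0],"spin":0},{"offset":[-3.89,-3.89,0],"spin":0},{"offset":[-4.08,-5.31,0],"spin":0},{"offset":[-3.89,-6.74,0],"spin":0},{"offset":[-3.34,-8.06,0],"spin":0},{"offset":[-2.47,-9.2,0],"spin":0}]'

```text
time_s: 6.95
eef_pos: [453.2, -28.5, 153.9]
ee_rot: [-0.001, 0.982, 0.191, 0.001]
force: [5.9, 12.5, 5.3]
grip_width: 0.239
grip_force: 60.3
```

>>> send_rows --targets '[{"offset":[1.14,-0.87,0],"spin":0},{"offset":[2.47,-1.42,0],"spin":0},{"offset":[3.89,-1.61,0],"spin":0},{"offset":[5.31,-1.42,0],"spin":0},{"offset":[6.64,-0.87,0],"spin":0},{"offset":[7.78,0,0],"spin":0},{"offset":[8.65,1.14,0],"spin":0},{"offset":[9.2,2.47,0],"spin":0}]'

```text
time_s: 7.62
eef_pos: [545.4, -3.9, 153.9]
ee_rot: [0.0, 0.982, 0.191, -0.001]
force: [-9.2, -2.2, 10.2]
grip_width: 0.244
grip_force: 60.8
```

Radius and forces look good. Continuing.

>>> send_rows --targets '[{"offset":[0.19,1.42,0],"spin":0},{"offset":[0,2.85,0],"spin":0},{"offset":[-0.55,4.17,0],"spin":0},{"offset":[-1.42,5.31,0],"spin":0},{"offset":[-2.56,6.19,0],"spin":0},{"offset":[-3.89,6.74,0],"spin":0},{"offset":[-5.31,6.92,0],"spin":0},{"offset":[-6.74,6.74,0],"spin":0}]'

```text
time_s: 8.28
eef_pos: [478.2, 63.9, 153.9]
ee_rot: [0.001, 0.981, 0.192, 0.002]
force: [6.5, -8.3, 3.6]
grip_width: 0.235
grip_force: 60.1
```

>>> send_rows --targets '[{"offset":[-1.33,-0.55,0],"spin":0},{"offset":[-2.47,-1.42,0],"spin":0},{"offset":[-3.34,-2.56,0],"spin":0},{"offset":[-3.89,-3.89,0],"spin":0},{"offset":[-4.08,-5.31,0],"spin":0},{"offset":[-3.89,-6.74,0],"spin":0},{"offset":[-3.34,-8.06,0],"spin":0},{"offset":[-2.47,-9.2,0],"spin":0}]'

```text
time_s: 8.95
eef_pos: [453.1, -28.4, 153.9]
ee_rot: [-0.001, 0.982, 0.191, 0.0]
force: [5.9, 11.3, 5.3]
grip_width: 0.24
grip_force: 60.5
```

>>> send_rows --targets '[{"offset":[1.14,-0.87,0],"spin":0},{"offset":[2.47,-1.42,0],"spin":0},{"offset":[3.89,-1.61,0],"spin":0},{"offset":[5.31,-1.42,0],"spin":0},{"offset":[6.64,-0.87,0],"spin":0},{"offset":[7.78,0,0],"spin":0},{"offset":[8.65,1.14,0],"spin":0},{"offset":[9.2,2.47,0],"spin":0}]'

```text
time_s: 9.62
eef_pos: [545.4, -3.8, 153.9]
ee_rot: [0.001, 0.982, 0.191, -0.0]
force: [-8.5, -2.2, 10.2]
grip_width: 0.241
grip_force: 60.9
```

>>> send_rows --targets '[{"offset":[0.18,1.23,0],"spin":0},{"offset":[0.13,2.19,0],"spin":0},{"offset":[0,2.85,0],"spin":0},{"offset":[-0.11,3.21,0],"spin":0},{"offset":[-0.18,3.39,0],"spin":0},{"offset":[-0.21,3.48,0],"spin":0},{"offset":[-0.21,3.48,0],"spin":0},{"offset":[-0.21,3.48,0],"spin":0}]'

```text
time_s: 10.28
eef_pos: [543.3, 31.0, 153.9]
ee_rot: [0.0, 0.982, 0.191, 0.001]
force: [0.9, -1.7, 5.2]
grip_width: 0.237
grip_force: 60.5
```

>>> send_rows --targets '[{"offset":[0,0,0],"spin":0},{"offset":[0,0,0],"spin":0},{"offset":[0,0,0],"spin":0},{"offset":[0,0,0],"spin":0}]'

```text
time_s: 10.62
eef_pos: [543.3, 31.0, 153.9]
ee_rot: [0.0, 0.982, 0.191, 0.001]
force: [2.0, -0.8, 5.7]
grip_width: 0.238
grip_force: 60.5
```

Back at the stop's angle after two turns. A tiny trim (0.4 mm) makes up for the compliance while pressed against the stop, then a check picture.

>>> send_rows --targets '[{"offset":[-0.02,0.04,0],"spin":0},{"offset":[-0.02,0.04,0],"spin":0},{"offset":[-0.02,0.04,0],"spin":0},{"offset":[-0.02,0.04,0],"spin":0},{"offset":[-0.02,0.04,0],"spin":0},{"offset":[-0.02,0.04,0],"spin":0}]'

```text
time_s: 11.12
eef_pos: [543.2, 31.1, 153.9]
ee_rot: [0.001, 0.982, 0.191, 0.001]
force: [1.5, -2.4, 5.2]
grip_width: 0.236
grip_force: 60.4
```

```bash
python3 - <<'E'
from h import *
p,d=ctrl.capture("scene"); save(p,"s2.png")
s=ctrl.sense();print(s["time_s"],s["eef_pos"],s["force"],s["dq"])
E
```

```text
11.1667 [543.23786884  31.14731786 153.94299126] [ 1.25626874 -0.96773775  5.66240831] [ 0.001304   -0.00090574 -0.00105925  0.00046693 -0.00195873 -0.00138157]
```

View pics/s2.png

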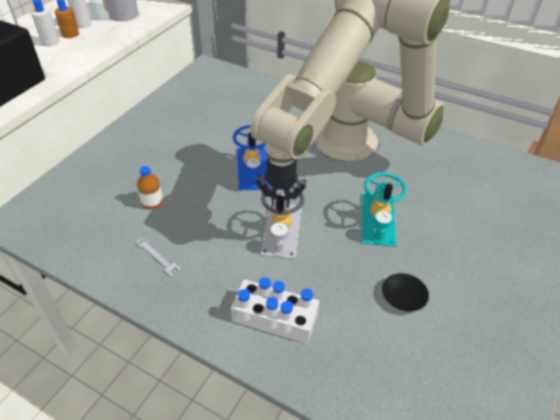

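The gripper holds the handle at (281,203), straight above the gauge at (279,230). The rack, dish, bottle and spanner haven't moved.

```bash
python3 -c "
from rig import ctrl
print(ctrl.finish_job())"
```

```text
the job is handed in; nothing more can be done
None
```

The valve was wound shut hard against its stop and then backed off two full turns. I handed it in at about 11 s with the handle still gripped and held still, and the rack, dish, bottle and spanner left where they were.

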